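# Block a spectacle lens: power, plunger, start key

### The job

Block the spectacle lens, pressing with the fingertips: first press the raised end of the power box's rocker fully down, then push the lens blocker's plunger all the way down, and last press the long bar key on the key pod fully down for a moment and let it come up again. Press no other key, lift nothing, and leave the key pod and the other things on the bench where they are.

Things in the scene. Friction and masses are not known exactly. Their poses are not given: they have to be found in the camera images.
- power_box: grey metal box fixed to the bench, 120 (own x) x 90 x 46 mm high, with a black paddle rocker on an aluminium plate, 76 mm long (own x) and 36 mm wide on top; origin under its centre. The rocker's axle lies along own y above the centre, 60 mm above the bench; its two halves form a shallow V
- rocker (a joint): angle of the rocker, rad: about 0 (up to 0.04 at the start) is off, with the half towards the box's own +x raised and the other half level; 0.30 is on, with the +x half level, its top 60 mm above the bench. A firm hinge (about 3 N at the press point) that stays where it is left
- rocker_raised (a point): point to press: on the top face of the raised half, 25 mm from the axle, on the rocker's centre line; it moves with the rocker, from about 67 mm above the bench (off) to 60 mm (on)
- blocker: white lens blocker fixed to the bench: base 130 x 90 mm, a column at its own +x side, and an overhanging arm 45 mm wide whose top is 131 mm above the bench; the black-headed plunger goes down through the arm onto a clear lens on a rubber seat. Origin under the base, 10 mm towards own +x from the plunger's axis
- plunger (a joint): how far the plunger is pushed down, m: 0 to 0.004 at the start, 0.018 is its end stop. It resists with about 5 N and stays where it is left
- plunger_top (a point): centre of the top of the plunger's round head (36 mm across, 15 mm thick; flat top 28 mm across); moves with the plunger, from about 171 mm above the bench (up) to 153 mm (fully down)
- key_pod: white key pod standing loose on rubber feet, 130 (own x) x 150 (own y) mm, body top 34 mm above the bench, about 0.9 kg; origin under its centre. Four grey keys stand 12 mm proud of it: the bar key alone on the own -x side, and on the own +x side, 72 mm from it, a row of three small keys
- bar_key (a joint): how far the long bar key (22 x 60 mm, long along the pod's y) is pressed, m: 0 is up, 0.006 fully down; a spring key, about 1 N to start and 4 N fully down, that comes up by itself
- bar_key_top (a point): centre of the top face of the bar key, 46 mm above the bench when up; moves with the key
- round_key (a joint): how far the round key (24 mm across, own +y end of the row of three) is pressed, m, 0 to 0.006; not to be pressed
- square_key (a joint): how far the square key (22 mm, middle of the row) is pressed, m, 0 to 0.006; not to be pressed
- tri_key (a joint): how far the three-cornered key (own -y end of the row) is pressed, m, 0 to 0.006; not to be pressed
- driver_stand: bystander: round screwdriver stand, blue and black, 70 mm across, about 115 mm tall with its seven small drivers; loose; origin under its centre
- spectacles: bystander: a pair of wire spectacles standing on the bench, about 116 mm wide (own y), temples 135 mm long towards own +x, 45 mm tall; loose; origin under the bridge
- screw_dish: bystander: clear round dish, 64 mm across, 18 mm tall; loose; origin under its centre
- pliers: bystander: small pliers lying flat, about 125 mm long (own x), 14 mm high; loose; origin on the bench near their middle
- spray: bystander: white cleaner bottle, 40 mm across, 100 mm tall; loose; origin under its centre
- case: bystander: dark spectacle case, 160 (own x) x 65 x 45 mm; loose; origin under its centre
- driver: bystander: single screwdriver lying along own x, 130 mm long; loose; origin on the bench
Things that resemble listed ones, but are neither listed nor needed, are in the scene too. What is shaped like the blocker but blue, pink or yellow is not meant.

How it is judged:
On the way, in this order (a step that is already met when the one before it is completed fails the run):
1. the rocker is pressed over to on by the fingers (value of joint rocker above 0.25 rad and contact force between the fingers and power_box above 0.5 N), for 0.05 s.
2. the plunger is pushed down home by the fingers, with the rocker still on (value of joint plunger above 0.0145 m and value of joint rocker above 0.25 rad and contact force between the fingers and blocker above 0.5 N), for 0.05 s.
3. the bar key is pressed down by the fingers (value of joint bar_key above 0.0045 m and contact force between the fingers and key_pod above 0.5 N), for 0.05 s.
At the end, for the whole second after the job is handed in: The rocker is on (over 0.25 of 0.30 rad), the plunger is down (over 14.5 of 18 mm) and all four keys are up again (within 1.5 mm); the key pod stands at rest within 25 mm of where it was, and every other loose thing within 30 mm (value of joint rocker above 0.25 rad and value of joint plunger above 0.0145 m and value of joint each of bar_key, round_key, square_key, tri_key below 0.0015 m and distance of key_pod from where it was at the start of the episode below 0.025 m and linear speed of key_pod below 0.02 m/s and angle between key_pod's own z axis and vertical below 0.1 rad and distance of each of driver_stand, spectacles, screw_dish, pliers, spray, case, driver from where it was at the start of the episode below 0.03 m); the robot touches nothing.
It fails at once if the plunger is pushed (over 7 mm) while the rocker is not on (value of joint plunger above 0.007 m and value of joint rocker below 0.22 rad).
It fails at once if the bar key is pressed (over 3 mm) before the rocker is on and the plunger down (value of joint bar_key above 0.003 m and (value of joint rocker below 0.22 rad or value of joint plunger below 0.013 m)).
It fails at once if one of the other keys is pressed (over 3 mm) (value of joint any of round_key, square_key, tri_key above 0.003 m).
It fails at once if the key pod is lifted (over 10 mm), tipped, or shoved over 25 mm (height (world z) of key_pod above 0.01 m or angle between key_pod's own z axis and vertical above 0.15 rad or distance of key_pod from where it was at the start of the episode above 0.025 m).
It fails at once if a bystander is lifted or moved over 30 mm, or raised over 15 mm (distance of any of driver_stand, spectacles, screw_dish, pliers, spray, case, driver from where it was at the start of the episode above 0.03 m or height (world z) of any of driver_stand, spectacles, screw_dish, pliers, spray, case, driver above 0.015 m).
It also fails if it takes over 48 s, if anything falls off the work surface, if the arm or the gripper's body presses on something with over 40 N, if the wrist force passes 120 N, or if a joint passes its speed limit or range.

### The arm

A 6-joint arm with a two-finger parallel gripper is mounted at the origin on the work surface. World frame = base frame: x ahead of the robot, y to its left, z up, the work surface at z = 0. Lengths are in m, angles in rad, forces in N, time in s.
With the tool pointing down it reaches from about 0.325 to 0.775 m from the base axis. Payload 5.5 kg.
Tool frame: the origin (TCP) lies midway between the tips of the shut fingers; the grasp point (between the pads) lies 19 mm behind it; z points along the fingers, y is the direction in which the jaws open and shut (so a half turn about z gives the same grasp; the last joint's range is limited). The gripper opens to 88 mm and grips with 3 to 60 N. Pads are 20 mm wide; open, the fingers measure 115 mm over their backs; the gripper's body (75 mm by 178 mm) begins 61 mm behind the grasp point.
Start: joints at [-1.169, 0.091, 1.231, -0, 1.82, -0.057], TCP at [0.266, -0.538, 0.223] pointing down, gripper open.
Joint ranges: [-2.87, 2.87], [-0.86, 2.18], [0.17, 2.46], [-1.51, 4.65], [0.06, 2.69], [-2.65, 2.65]. Speed limits (rad/s): [2.57, 2.57, 3.01, 3.14, 3.14, 3.14].

### API

Orientations are given as a unit quaternion [x, y, z, w].
In Python, from cell import robot, cams gives the robot as it stands. Calls block until the motion is done:
- robot.goto(position, orientation): joint-space move of the TCP to a pose.
- robot.line_to(position, frame=None, speed=0.15, max_force=None): straight line of the TCP; frame=None keeps the orientation; speed is the mean speed in m/s. With max_force (N) it stops when the force on the tool has changed by that much, and returns True; else False.
- robot.set_joints(angles): joint-space move.
- robot.open_gripper() and robot.gripper_close(): open the fingers fully, or close them until they stop; the grip force is fixed at half the most.
- robot.pause(seconds).
- robot.ik(position, orientation): joint angles nearest the present ones, or None.
- robot.get_state(): the state.
- cams.capture(name): name is "side" or "top" or "wrist"; returns the picture (480x640x3 uint8, red, green, blue); there is no depth.
- cams.camera_info(name): a dict with "K" (3x3 intrinsics, pixels), "k1" (the pictures are not rectified: a ray, as slopes to the right and down, at radius r is drawn at 1 + k1 r^2 times it, then the intrinsics apply), "rvec" (rotation vector, rad) and "tvec" (3), from world to camera coordinates, as OpenCV has them. Camera axes: x right, y down, z forward; pixel columns grow to the right and rows downward; lengths in m; the calibration is good to about 2 mm. A picture is of the moment at which its call begins: read the wrist's pose just before it. camera_info takes no time and is no camera call; for the wrist camera it gives the pose at the moment of the call.
A pose or a line that the arm cannot do raises robot.IKError and nothing moves.
- robot.job_done(): hands the job in, once; it reports no verdict.
The state is a dict: "time_s": time; "q": joint angles; "joint_velocities": joint speeds; "effort": joint torques, N m; "ee_pos": TCP position; "eef_rot": TCP orientation; "contact_force": force on the tool from outside, world axes, zero at the start; "torque": the same for the moment, N m; "gripper_width": opening from 0.0 (shut) to 1.0 (fully open).
Only numpy, scipy, OpenCV 4.12 (cv2) and the standard library are available. Lean on these libraries where they do the work, as an engineer would, in place of code of your own. Each camera call takes 0.05 s, during which the arm holds its last target. There are 200 camera calls.

## Working session

There is one attempt and no reset: what is moved stays moved. The work goes in short steps, each a Python script; the robot and the scene stay as the last script left them, time stands still between calls to the robot, and variables do not carry over. Pictures are saved under pics/ and viewed, on a budget of 10 in all, crops included, one or two more only if the job needs it, and the job is handed in when it is done.

```bash
ls; mkdir -p pics; cat > h.py <<'E'
import numpy as np, cv2
from cell import robot, cams
def ray(info,uv):
    K=np.array(info["K"],float);k1=info["k1"]
    d=np.array([k1,0,0,0,0],float)
    n=cv2.undistortPoints(np.array([[uv]],float),K,d)[0,0]
    R=cv2.Rodrigues(np.array(info["rvec"],float))[0];t=np.array(info["tvec"],float).ravel()
    return -R.T@t, R.T@np.array([n[0],n[1],1.])
def onz(info,uv,z):
    o,d=ray(info,uv); return o+d*(z-o[2])/d[2]
def proj(info,P):
    K=np.array(info["K"],float)
    return cv2.projectPoints(np.array(P,float).reshape(-1,1,3),np.array(info["rvec"],float),np.array(info["tvec"],float),K,np.array([info["k1"],0,0,0,0],float))[0][:,0]
E
python3 - <<'E'
from h import *
for n in("top","side"):
    im=cams.capture(n);cv2.imwrite(f"pics/{n}0.png",im[:,:,::-1]);i=cams.camera_info(n);print(n,i, ray(i,(320,240)))
print(robot.get_state())
E
```

```text
pics
top {'K': array([[474.49872228,   0.        , 316.58777557],
       [  0.        , 474.49872228, 241.59612715],
       [  0.        ,   0.        ,   1.        ]]), 'k1': -0.049789536439825526, 'rvec': array([ 2.16767642, -2.18992312,  0.03748481]), 'tvec': array([0.01081908, 0.49471756, 1.03282018])} (array([ 0.43221596, -0.02035438,  1.06035613]), array([ 0.06302733,  0.01770732, -0.99788628]))
side {'K': array([[472.94183696,   0.        , 317.80964872],
       [  0.        , 472.94183696, 238.25922711],
       [  0.        ,   0.        ,   1.        ]]), 'k1': -0.058871273377114376, 'rvec': array([ 0.75890699, -2.69263028,  0.93236318]), 'tvec': array([0.4239568 , 0.28047655, 1.14659   ])} (array([0.08861381, 0.63439596, 1.07831556]), array([ 0.33075268, -0.5227406 , -0.78573528]))
{'time_s': 0.1, 'q': array([-1.16869882e+00,  9.17554445e-02,  1.23175333e+00, -7.59178806e-06,
        1.81977505e+00, -5.67010393e-02]), 'joint_velocities': array([ 0.0005879 , -0.00174992, -0.00403924, -0.00057198,  0.00120378,
       -0.0001374 ]), 'effort': array([ 1.62877557e-03, -4.47856307e+01, -4.07572031e+01,  6.99863210e-02,
        2.83606898e-02, -1.08348206e-04]), 'ee_pos': array([ 0.26561745, -0.53771626,  0.22164363]), 'eef_rot': array([ 9.73803035e-01,  2.27391585e-01, -1.48931287e-04, -8.32375251e-04]), 'contact_force': array([-0.31834772, -0.66050269, -0.12462412]), 'torque': array([-0.02581223, -0.00793362,  0.00600438]), 'gripper_width': 0.9984665290654748}
```

View pics/top0.png

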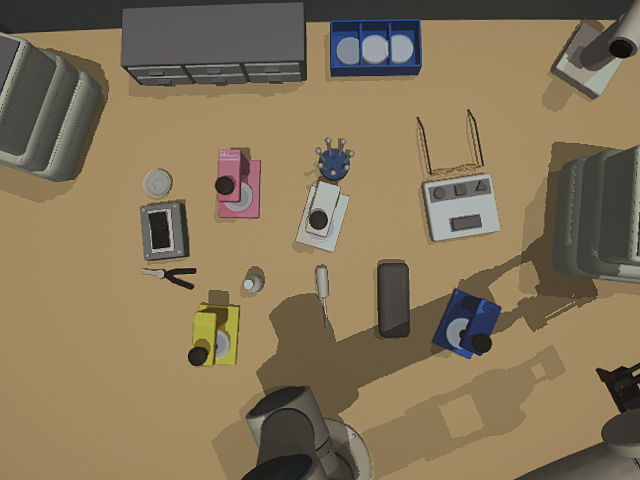

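View pics/side0.png

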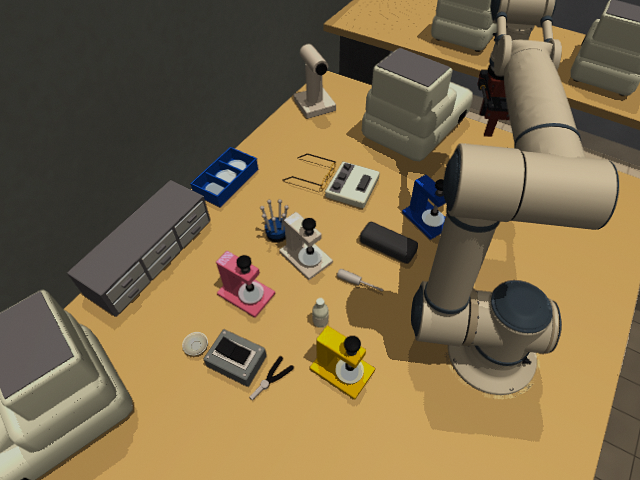

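```bash
python3 - <<'E'
import cv2,numpy as np
t=cv2.imread("pics/top0.png");s=cv2.imread("pics/side0.png")
def c(im,x,y,w,h):return cv2.resize(im[y:y+h,x:x+w],(400,300),interpolation=cv2.INTER_CUBIC)
g=np.vstack([np.hstack([c(t,115,194,100,75),c(s,190,320,100,75)]),np.hstack([c(t,270,178,100,75),c(t,412,170,100,75)])])
cv2.imwrite("pics/c1.png",g)
E
```

```text
(no output)
```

View pics/c1.png

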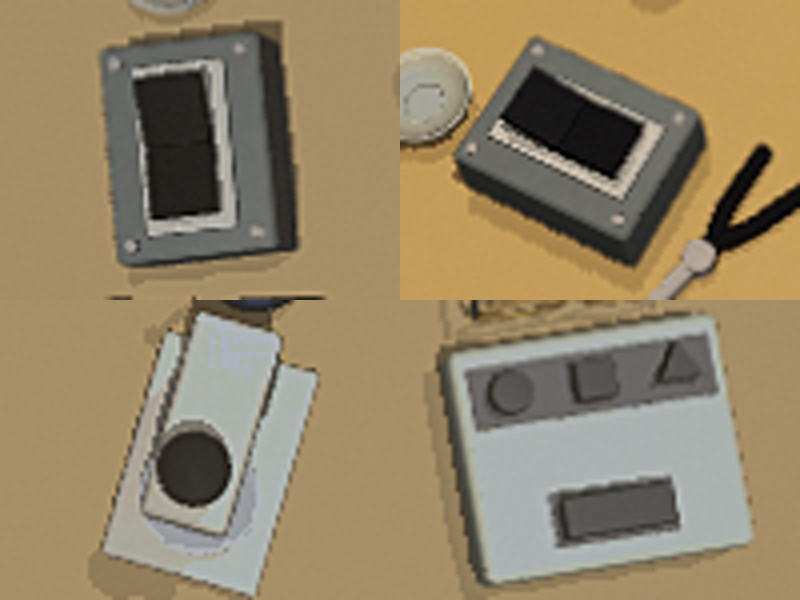

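```bash
python3 - <<'E'
from h import *
i=cams.camera_info("top");s=cams.camera_info("side")
T=lambda u,v:(115+u/4,194+v/4)
sc=np.array([onz(i,T(*p),.046) for p in [(113,63),(238,47),(131,245),(257,230)]]);c=sc.mean(0)
x=(sc[0]+sc[1]-sc[2]-sc[3])[:2];x/=np.linalg.norm(x);y=np.array([-x[1],x[0]])
print("box",c,"x",x,"spans",np.linalg.norm(sc[0]-sc[2]),np.linalg.norm(sc[0]-sc[1]))
def L(a,b,z):return [*(c[:2]+a*x+b*y),z]
for nm,hf,hn in(("far",.071,.060),("near",.060,.071)):
  P=[L(.038,.018,hf),L(0,.018,.06),L(-.038,.018,hn),L(.038,-.018,hf),L(0,-.018,.06),L(-.038,-.018,hn)]
  print(nm,((proj(i,P)-[115,194])*4).round().tolist(),((proj(s,P)-[190,320])*4+[400,0]).round().tolist())
# plunger, triangulate by dark blob in both views
def blob(n,box):
  im=cv2.imread(f"pics/{n}0.png");x0,y0,x1,y1=box
  m=(im[y0:y1,x0:x1].max(2)<70).astype(np.uint8)
  k,l,st,ce=cv2.connectedComponentsWithStats(m);j=1+st[1:,4].argmax();print(n,st[j]+[x0,y0,0,0,0],ce[j]+[x0,y0]);return ce[j]+[x0,y0]
a=blob("top",(300,203,338,236));b=blob("side",(298,214,320,234))
o1,d1=ray(i,a);o2,d2=ray(s,b);t=np.linalg.lstsq(np.c_[d1,-d2],o2-o1,rcond=None)[0]
print("plunger tri",o1+d1*t[0],o2+d2*t[1],"z171",onz(i,a,.168))
Q=lambda u,v:(412+(u-400)/4,170+(v-300)/4)
print("bar",onz(i,Q(622,509),.046))
pc=[onz(i,Q(*p),.034) for p in[(445,352),(712,318),(750,540),(490,583)]];print("pod",np.mean(pc,0),(pc[0]+pc[1]-pc[2]-pc[3])/2)
E
```

```text
box [0.52085542 0.34303272 0.046     ] x [0.99356749 0.11324157] spans 0.10024572841818535 0.06992081244492943
far [[128.0, 76.0], [143.0, 148.0], [150.0, 218.0], [194.0, 67.0], [208.0, 140.0], [215.0, 210.0]] [[492.0, 115.0], [551.0, 150.0], [608.0, 176.0], [525.0, 64.0], [583.0, 98.0], [639.0, 123.0]]
near [[136.0, 78.0], [143.0, 148.0], [142.0, 217.0], [201.0, 70.0], [208.0, 140.0], [208.0, 209.0]] [[496.0, 124.0], [551.0, 150.0], [605.0, 168.0], [528.0, 73.0], [583.0, 98.0], [637.0, 115.0]]
top [309 211  19  19 270] [317.9962963  219.63333333]
side [302 218  14  16 172] [308.54069767 225.23255814]
plunger tri [ 0.5280457  -0.00093974  0.15990572] [ 0.5252021  -0.00240704  0.15957146] z171 [ 0.52718428 -0.00111427  0.168     ]
bar [ 0.53088548 -0.31860482  0.046     ]
pod [ 0.56557938 -0.31093821  0.034     ] [0.12400056 0.01888564 0.        ]
```

```bash
python3 - <<'E'
from h import *
robot.gripper_close()
x=np.array([.99357,.11324]);p=np.array([.5209,.3430])+.025*x
best=None
for yaw in(np.arctan2(x[1],x[0])+np.pi/2,np.arctan2(x[1],x[0])-np.pi/2):
  q=[np.cos(yaw/2),np.sin(yaw/2),0,0]
  r=robot.ik([*p,.28],q); print(yaw,r)
  if r is not None and (best is None or abs(r[5])<abs(best[1][5])): best=(q,r)
s=robot.get_state();e=s["ee_pos"]
robot.line_to([e[0]+.06,e[1]+.08,.3],speed=.2)
robot.goto([*p,.28],best[0])
s=robot.get_state();print(s["time_s"],s["ee_pos"],s["eef_rot"],s["gripper_width"],s["contact_force"])
i=cams.camera_info("wrist");im=cams.capture("wrist");cv2.imwrite("pics/w1.png",im[:,:,::-1])
print(proj(i,[[*p,.067],[.5209,.3430,.06],[*s["ee_pos"]]]))
E
```

```text
1.6842794879226455 [ 5.12177181e-01  2.41747046e-01  9.61281718e-01 -4.44089210e-16
  1.93856389e+00  3.98694020e-01]
-1.4573131656671476 None
5.15 [0.5462307  0.34497619 0.28008804] [6.66416483e-01 7.45579679e-01 1.55035550e-05 1.13340690e-04] 0.004938082189037906 [ 0.56643791  0.09933417 -0.25727936]
[[308.77899157 196.67926102]
 [286.00619822 195.3392585 ]
 [310.54265479 289.25766997]]
```

View pics/w1.png

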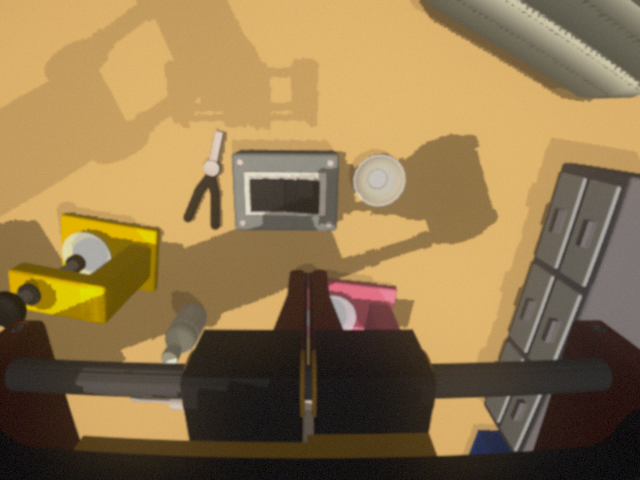

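The wrist view shows the rocker at u 250–320, v 178–215. Its centre at (286,196) matches the predicted axle, so I'll press now.

```bash
python3 - <<'E'
from h import *
x=np.array([.99357,.11324]);p=np.array([.5209,.3430])+.025*x
robot.line_to([*p,.085],speed=.15)
h=robot.line_to([*p,.055],speed=.02,max_force=15)
s=robot.get_state();print(h,s["time_s"],s["ee_pos"],s["contact_force"])
robot.pause(.2);s=robot.get_state();print(s["ee_pos"],s["contact_force"])
robot.line_to([*p,.28],speed=.2)
i=cams.camera_info("wrist");im=cams.capture("wrist");cv2.imwrite("pics/w2.png",im[:,:,::-1])
a=cv2.imread("pics/w1.png");b=im[:,:,::-1]
f=lambda m:cv2.resize(m[140:240,220:353],(400,300),interpolation=cv2.INTER_CUBIC)
c=cams.capture("side")[:,:,::-1];c0=cv2.imread("pics/side0.png")
g=lambda m:cv2.resize(m[320:395,190:290],(400,300),interpolation=cv2.INTER_CUBIC)
cv2.imwrite("pics/c2.png",np.vstack([np.hstack([f(a),f(b)]),np.hstack([g(c0),g(c)])]))
print(robot.get_state()["time_s"])
E
```

```text
True 7.8833 [0.54658643 0.34597258 0.06037105] [-0.34436591 -0.14759912  3.8529458 ]
[0.54660154 0.34594038 0.06034529] [-1.11805612 -0.1114287   5.07862469]
9.4333
```

View pics/c2.png

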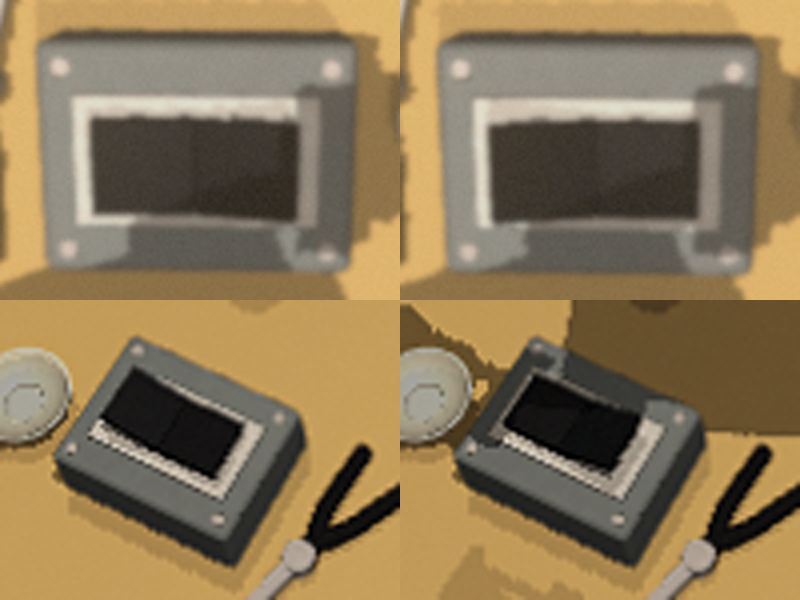

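The rocker's far half is now level and its near half raised, and the press ended on the stop at z = 0.0604, so it is on. Next is the plunger, checking its head in the wrist view first.

```bash
python3 - <<'E'
from h import *
p=np.array([.5268,-.0013])
robot.goto([*p,.28],[1,0,0,0])
s=robot.get_state();print(s["time_s"],s["ee_pos"],s["contact_force"])
i=cams.camera_info("wrist");im=cams.capture("wrist")[:,:,::-1].copy();cv2.imwrite("pics/w3.png",im)
u=proj(i,[[*p,.171]])[0];print(u)
cv2.circle(im,tuple(int(v) for v in u),3,(0,0,255),1)
cv2.imwrite("pics/w3m.png",im)
E
```

```text
10.7417 [ 0.52694481 -0.00067789  0.27989151] [-0.36446855 -0.5436746   0.49095739]
[308.61081784 224.35597178]
```

View pics/w3m.png

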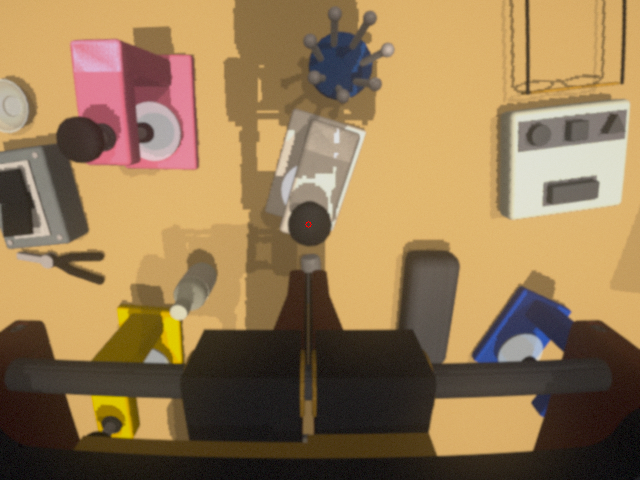

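The predicted top centre (309,224) sits in the middle of the black head, so I'll press it.

```bash
python3 - <<'E'
from h import *
p=np.array([.5268,-.0013])
robot.line_to([*p,.185],speed=.15)
h=robot.line_to([*p,.147],speed=.02,max_force=20)
s=robot.get_state();print(h,s["time_s"],s["ee_pos"],s["contact_force"])
robot.pause(.2);s=robot.get_state();print(s["ee_pos"],s["contact_force"])
if s["ee_pos"][2]<.1555:
  robot.line_to([*p,.28],speed=.2)
  b=np.array([.5309,-.3186])
  robot.goto([*b,.22],[1,0,0,0])
  s=robot.get_state();print(s["time_s"],s["ee_pos"],s["contact_force"])
  i=cams.camera_info("wrist");im=cams.capture("wrist")[:,:,::-1].copy();cv2.imwrite("pics/w4.png",im)
  u=proj(i,[[*b,.046]])[0];print(u)
  cv2.circle(im,tuple(int(v) for v in u),3,(0,0,255),1);cv2.imwrite("pics/w4m.png",im)
E
```

```text
True 13.0917 [ 0.52681954 -0.00130526  0.15330681] [-1.48645969  0.56992221  4.51616267]
[ 0.5267779  -0.00128948  0.15329073] [-0.38458425 -0.0501194   4.16276389]
15.3 [ 0.53135061 -0.31751801  0.22038733] [-0.0100899  -0.41058675  0.86462209]
[309.01425789 205.19807475]
```

View pics/w4m.png

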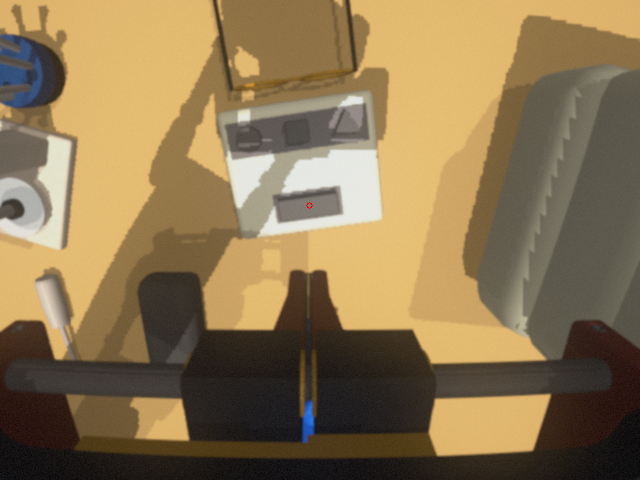

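The plunger stopped at z = 0.1533, which is its end stop. The mark (309,205) is centred on the bar key (u 275–342, v 188–220), so I'll press the key.

```bash
python3 - <<'E'
from h import *
b=np.array([.5309,-.3186])
robot.line_to([*b,.065],speed=.12)
h=robot.line_to([*b,.037],speed=.015,max_force=12)
s=robot.get_state();print(h,s["time_s"],s["ee_pos"],s["contact_force"])
robot.pause(.25);s=robot.get_state();print(s["ee_pos"],s["contact_force"])
robot.line_to([*b,.22],speed=.12)
robot.pause(.3)
robot.goto([.42,-.45,.3],[1,0,0,0])
s=robot.get_state();print(s["time_s"],s["ee_pos"],s["contact_force"])
for n in("top","side"):cv2.imwrite(f"pics/{n}9.png",cams.capture(n)[:,:,::-1])
a=cv2.imread("pics/top9.png");z=cv2.imread("pics/side9.png");a0=cv2.imread("pics/top0.png");z0=cv2.imread("pics/side0.png")
r=lambda m:cv2.resize(m,(400,300))
c=lambda im,x,y:cv2.resize(im[y:y+75,x:x+100],(400,300),interpolation=cv2.INTER_CUBIC)
cv2.imwrite("pics/c3.png",np.vstack([np.hstack([r(a),r(z)]),np.hstack([c(a,412,170),c(z,270,205)])]))
E
```

```text
True 18.3667 [ 0.53090565 -0.31860523  0.04042081] [-1.01580635  0.14317341  4.58215176]
[ 0.53087422 -0.31861291  0.04033104] [-0.432615    0.37179283  5.86521917]
21.3583 [ 0.42054745 -0.44940211  0.29920265] [-0.63026347 -0.06930401 -0.0921757 ]
```

View pics/c3.png

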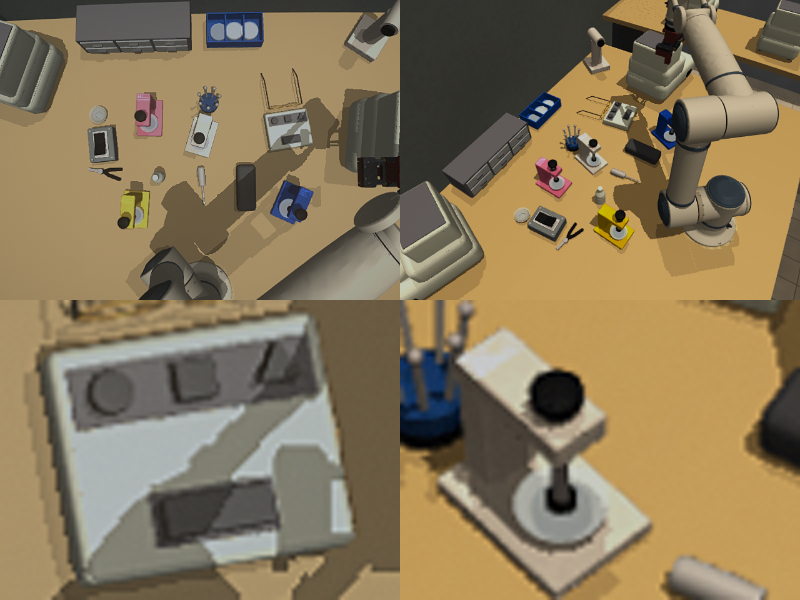

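The key reached 40.3 mm, which is fully down, and has come back up. The pod and bystanders have not moved. The gripper is parked near the grey machine, so I'll move it to clear air and hand in.

```bash
python3 - <<'E'
from h import *
robot.goto([.45,-.2,.32],[1,0,0,0]);robot.pause(.3)
s=robot.get_state();print(s["time_s"],s["ee_pos"],s["contact_force"])
robot.job_done()
E
```

```text
22.75 [ 0.44996036 -0.20087076  0.31955437] [-0.82308038 -0.01547938 -0.74499334]
the job is handed in; nothing more can be done
```

I pressed the rocker, then the plunger, then the bar key, using the shut fingertips, and handed the job in at 22.75 s. `job_done` gives no verdict.

- **Rocker:** the press ended on the stop at z = 60.4 mm. The pictures show the far half level and the near half raised, so it is on.
- **Plunger:** it stopped at z = 153.3 mm, with 153 mm being fully down. The side picture shows it down on the lens.
- **Bar key:** it reached z = 40.3 mm, which is fully down (46 mm up, less 6 mm travel). In the last top picture it looked up again.
- **Other things:** the last pictures showed the key pod and the other things where they were, by eye only. I saw no sign that another key had been pressed.

The arm ended in free air with only sensor noise on the tool, under 1.2 N. No check failed or disagreed. I did not measure the joint values directly; they are inferred from fingertip heights and the pictures.

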